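Uncap the spindle oil well of the hull turntable

TASK

The turntable's spindle squeaks and wants oil. First press the open brass hold-down strap down over the walnut hull half until its catch clicks and keeps it shut by itself. Then take the steel screw cap off the oil well nearer the robot: nobody remembers whether its quarter-turn thread is left- or right-handed, so try both ways, and finish while still holding that cap, still, in the gripper at least 5 cm above its neck; leave the other cap as it is and the things around where they are.

Things in the scene. Friction and masses are not known exactly. Their poses are not given: they have to be found in the camera images.
- turntable: Dark cast-iron turntable, fixed, locked. Origin: underside centre of its base plate, 220 x 310 x 12 mm (x, y, z). x points away from the robot within 0.36 rad. A drum (radius 85, top at z 45) at x 0, y +50 carries the walnut hull half, 168 long in x, 56 wide, top at z 74. An oil block (200 x 56, top at z 42) at x 0, y -115 has two capped necks at x -60 (the nearer) and x +60.
- strap (a joint): Hinge angle of the brass strap, rad: 0 = shut (bar level), larger = free end raised; 0.5 to 1.05 at the start. A spring (0.25 N m/rad, 0.06 N m friction) raises it again unless the catch holds it. The catch is met at about 0.08 and passed below 0.035, with 5 to 10 N down on the pad; hard stop at 0.
- strap_hinge (a point): Point on the strap's hinge axis, at turntable x 0, y +115, z 86 mm. The axis runs along the turntable's x; the strap points from here to the turntable's -y, across the hull.
- strap_pad (a point): Centre of the top face of the thumb pad (26 x 24 mm) at the strap's free end, 103 mm along the strap from the hinge axis and 6 mm above the strap's mid-plane. Shut, it is at turntable x 0, y +12, z 92 mm. The bar is 18 wide, 6 thick, 116 long. The catch post beyond its end (turntable x -15 to 15, y -27 to -13) is 88 mm high.
- cap: The cap to take off: round knurled steel cap, 46 mm high: upper 24 mm a cylinder of diameter 48 to grip, lower 22 mm a hollow skirt of diameter 46; about 0.18 kg. Origin: centre of its lower rim, resting on the oil block at turntable x -60, y -115, z 42; z up. Its x axis starts along the turntable's x. Closing fingers may press it down by up to 10 N.
- neck (a point): Foot of the neck under that cap, at turntable x -60, y -115, z 42 mm; 19 mm high. Thread hand unknown, differs from start to start. Wrong way: hard stop after 4 degrees, a grip of 20 to 50 N then slips round the cap. Right way: free to lift when turned 50 to 105 degrees (aim at 78; stop at 110). The cap does not rise as it turns; until free, a pull of 16 N or more is blocked after 1.5 mm.
- other_cap: Identical cap on the far neck (turntable x +60, y -115): leave it on, not turned.
- deadeye_a: Loose boxwood deadeye, disc of diameter 44, 20 mm thick, lying beyond the turntable. Origin at underside centre. Leave alone.
- deadeye_b: The same, a second deadeye beyond the turntable. Leave alone.
- weight_tin: Open tin of lead keel weights, diameter 90, height 40 mm, on the turntable's -y side. Origin at underside centre. Leave alone.
- bottle_rest: Green glass bottle lying on its side on two wooden bars, 195 mm long along its x, diameter 64, top at 68 mm, on the turntable's +y side. Origin at underside centre. Leave alone.
Things that resemble listed ones, but are neither listed nor needed, are in the scene too. Leave any green or red look-alike of the cap alone.

How it is judged:
By the outcome, as a careful person would: the job done as asked, in the order asked, and still so for the second after the job is handed in, while the arm keeps its last pose, push and grip.
It also fails if it takes over 67 s, if anything falls off the work surface, if the arm or the gripper's body presses on something with over 40 N, if the wrist force passes 120 N, or if a joint passes its speed limit or range.

ROBOT

A 7-joint arm with a two-finger parallel gripper is mounted at the origin on the work surface. World frame = base frame: x ahead of the robot, y to its left, z up, the work surface at z = 0. Lengths are in m, angles in rad, forces in N, time in s.
With the tool pointing down it reaches from about 0.4 to 0.85 m from the base axis. Payload 6.9 kg.
Tool frame: the origin (TCP) lies at the very end of the fingers, on their centre line; the grasp point (between the pads) lies 19 mm behind it; z points along the fingers, y is the line along which they close (so a half turn about z gives the same grasp; the last joint's range is limited). The gripper opens to 85 mm and grips with 20 to 120 N. Pads are 22 mm wide; open, the fingers measure 114 mm over their backs; the gripper's body (76 mm by 85 mm) begins 54 mm behind the grasp point. The pads swing forward as they close: fully open they stand 13 mm farther back than shut.
Start: joints at [1.214, 0.507, -0.238, 1.5, 0.126, 1.149, -0.155], TCP at [0.278, -0.56, 0.231] pointing down, gripper open.
Joint ranges: [-3.08, 3.08], [-0.24, 2.05], [-1.43, 1.35], [0, 2.5], [-1.52, 4.66], [0.17, 1.96], [-2.89, 2.89]. Speed limits (rad/s): [2.39, 2.39, 3.14, 3.14, 3.14, 3.14, 3.14].

INTERFACE

Orientations are given as [roll, pitch, yaw] about the fixed x, y, z axes, in that order (R = Rz(yaw) Ry(pitch) Rx(roll)).
In Python, from plant import * gives the robot as it stands. The module is installed in compiled form; this text tells all that it offers.
- The arm moves only by the tool apply_moves, never from a script. Its argument "moves" is a list of rows, each an object with "slide": the shift along the tool's x, y, z in mm, a list of three; "turn": the turn about the tool's z in degrees. A call has 1 to 8 rows; each row is the pose to reach, as a shift and turn from the pose commanded when the call began, along the tool's axes at that moment; what a row does not reach only later rows make up. A row lasts 1/8 s, in which the tool goes at most 62.5 mm and 10.7 degrees, less where a joint would pass 70% of its speed; a pose out of reach is approached as far as the arm can. A call with a gripper value outside its range is refused whole. "grip" is the opening, from -1 (shut) to 1 (fully open), set as the call begins (left out, the last holds). The fingers move at their own pace and stop on an object; "newtons" is the grip in N (left out, the last holds). Time passes only in rows, so rows that repeat a pose let the fingers close. It gives the time, the measured TCP pose, the force, the opening and the grip force at its end, in the units of the state.
- read_state(): the state, without advancing time (a new reading comes with each control period).
- get_image(name): name is "side" or "top" or "wrist"; returns a dict with "pixels" (420x560x3 uint8, red, green, blue), "K" (3x3 intrinsics, pixels), "R" (3x3) and "t" (3): a world point X has camera coordinates R X + t; the wrist camera has in their place "hand_eye" (4x4, takes a point from camera to tool coordinates, whose origin is the TCP and whose axes are the flange's). Camera axes: x right, y down, z forward; pixel columns grow to the right and rows downward; lengths in m; the calibration is good to about 2 mm. The wrist camera is an equidistant fisheye: a pixel r from the principal point sees the ray r / f radians off the axis. A picture is of the moment at which its call begins: read the wrist's pose just before it. There is no depth.
- hand_in(): hands the job in; it is judged then, once.
Trained networks look in a picture, given as the dict that the camera call returned (one of the last four; its "shot" number tells which), for a name from the list of things; names that differ only in an ending like _2 or _b are one class to them, and where a whole thing is asked for, a point or a joint stands for the part that bears it (a point fixed in the world has none). Each returns a list of dicts, best first, with "score" (0 to 1); they miss things now and then, are a little off and sometimes report something else, mostly with a low value. They report only what shows in the picture. A call takes as long as a camera call. They do not tell look-alikes from the thing itself.
- trace(thing, picture): "mask" (420x560 bool, what is visible of it) and "bbox" ([left, top, right, bottom] in pixels, round what is visible of it).
- spot_point(thing, picture): "point" ([column, row] in pixels: a listed point, or the origin of a listed thing).
The state is a dict: "clock": time; "q": joint angles; "qd": joint speeds; "joint_efforts": joint torques, N m; "tcp_pos": TCP position; "ee_rot": TCP orientation; "ft_force": force on the tool from outside, world axes, zero at the start; "torque": the same for the moment, N m; "opening": opening from 0.0 (shut) to 1.0 (fully open); "grasp_force": force on a finger pad.
Only numpy, scipy, OpenCV 4.12 (cv2) and the standard library are available. Lean on these libraries where they do the work, as an engineer would, in place of code of your own. Each camera call takes 0.05 s, during which the arm holds its last target. There are 200 camera calls.

## Working session

There is one attempt and no reset: what is moved stays moved. The work goes in short steps, Python scripts to look and compute and a tool call to move; the robot and the scene stay as the last step left them, time stands still between calls to the robot, and variables do not carry over. Pictures are saved under pics/ and viewed, at most 10 in all, crops included, and the job is handed in when it is done.

Besides the shell and the picture viewer there is one more tool, called after "Request:" as name(argument=value, ...), one argument or row to a line, values as JSON. apply_moves: Moves the arm, as the interface text tells. Its arguments: {"type":"object","properties":{"moves":{"type":"array"},"grip":{"type":"number"},"newtons":{"type":"number"}},"required":["moves"]}

```bash
mkdir -p pics; cat > h.py <<'E'
from plant import *
import numpy as np, cv2
def ray(im,p):
    K=im["K"];R=np.array(im["R"]);t=np.array(im["t"])
    d=R.T@np.linalg.inv(K)@np.array([p[0],p[1],1.]); return -R.T@t,d
def atz(im,p,z):
    o,d=ray(im,p); return o+d*(z-o[2])/d[2]
def tri(a,pa,b,pb):
    o1,d1=ray(a,pa);o2,d2=ray(b,pb)
    s=np.linalg.lstsq(np.c_[d1,-d2],o2-o1,rcond=None)[0]
    x,y=o1+d1*s[0],o2+d2*s[1]; return (x+y)/2,np.linalg.norm(x-y)
def proj(im,X):
    c=np.array(im["R"])@X+np.array(im["t"]); p=np.array(im["K"])@c; return p[:2]/p[2]
def save(im,n): cv2.imwrite("pics/"+n,cv2.cvtColor(im["pixels"],cv2.COLOR_RGB2BGR))
E
python3 - <<'E'
from h import *
np.set_printoptions(precision=3,suppress=True)
s=read_state();print(s["clock"],s["tcp_pos"],s["ee_rot"],s["opening"])
for n in("top","side"):
    im=get_image(n);save(im,n+"1.png")
    for th in("turntable","cap","strap_hinge","strap_pad","neck","bottle_rest","weight_tin"):
        print(n,th,[(np.round(r["point"]),round(r["score"],2),atz(im,r["point"],{"cap":.042,"neck":.042,"strap_hinge":.086,"strap_pad":.12}.get(th,0))) for r in spot_point(th,im)[:4]])
E
```

```text
0.0 [ 0.278 -0.559  0.23 ] [-3.14  -0.     0.462] 1.0053502770898406
top turntable [(array([275., 225.]), 0.9, array([0.57 , 0.048, 0.   ])), (array([324., 250.]), 0.6, array([ 0.508, -0.07 ,  0.   ]))]
top cap [(array([322., 250.]), 0.9, array([ 0.502, -0.061,  0.042])), (array([356., 297.]), 0.72, array([ 0.396, -0.135,  0.042])), (array([274., 300.]), 0.59, array([0.392, 0.049, 0.042]))]
top strap_hinge [(array([223., 218.]), 0.85, array([0.569, 0.163, 0.086]))]
top strap_pad [(array([247., 208.]), 0.66, array([0.586, 0.106, 0.12 ]))]
top neck [(array([321., 250.]), 0.7, array([ 0.504, -0.06 ,  0.042])), (array([220., 217.]), 0.43, array([0.582, 0.176, 0.042]))]
top bottle_rest [(array([172., 208.]), 0.85, array([0.615, 0.3  , 0.   ])), (array([307., 170.]), 0.6, array([ 0.712, -0.035,  0.   ]))]
top weight_tin [(array([398., 225.]), 0.64, array([ 0.569, -0.253,  0.   ]))]
side turntable [(array([269., 236.]), 0.77, array([0.566, 0.048, 0.   ])), (array([246., 255.]), 0.31, array([ 0.496, -0.022,  0.   ]))]
side cap [(array([248., 254.]), 0.92, array([ 0.5  , -0.06 ,  0.042])), (array([212., 295.]), 0.72, array([ 0.412, -0.184,  0.042])), (array([200., 268.]), 0.72, array([ 0.384, -0.096,  0.042])), (array([206., 243.]), 0.57, array([ 0.397, -0.008,  0.042]))]
side strap_hinge [(array([266., 188.]), 0.56, array([0.569, 0.159, 0.086]))]
side strap_pad [(array([268., 174.]), 0.55, array([0.578, 0.182, 0.12 ]))]
side neck [(array([249., 254.]), 0.95, array([ 0.504, -0.063,  0.042]))]
side bottle_rest [(array([276., 180.]), 0.91, array([0.62 , 0.329, 0.   ]))]
side weight_tin [(array([289., 322.]), 0.68, array([ 0.579, -0.244,  0.   ]))]
```

View pics/top1.png

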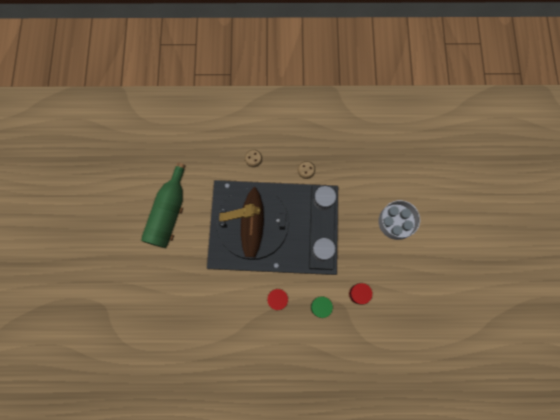

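View pics/side1.png

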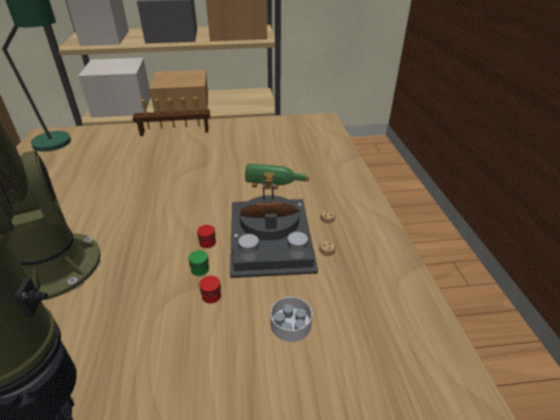

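The top view shows two steel caps, at (323,249) and (325,196), with red caps at (278,299) and (361,294) and a green one at (322,307) off the plate. The steel one at (323,249) sits on the block nearer the robot, so it is the target. The strap is raised, running from (220,217) to (258,210).

```bash
python3 - <<'E'
from h import *
from scipy.optimize import least_squares
np.set_printoptions(precision=4,suppress=True)
t=get_image("top");s=get_image("side")
def disc(im,c):
    g=im["pixels"].astype(int);m=((g.min(2)>95)&(g.max(2)-g.min(2)<40)).astype(np.uint8)
    n,l,st,ce=cv2.connectedComponentsWithStats(m)
    return [(ce[i],st[i,4]) for i in range(1,n) if st[i,4]>80 and np.hypot(*(ce[i]-c))<12]
obs=[]
for im,cs in((t,[(323,249),(325,196)]),(s,[(248,242),(298,240)])):
    for k,c in enumerate(cs):
        d=disc(im,np.array(c));print(c,d,[atz(im,q[0],.088) for q in d])
        if d: obs.append((im,np.array([[-.06,.06][k],-.115,.088]),d[0][0],1))
g=t["pixels"].astype(int)
m=np.zeros(g.shape[:2],np.uint8);m[:]=(g.max(2)<85)
m[:170]=0;m[290:]=0;m[:,:195]=0;m[:,350:]=0
cn=max(cv2.findContours(cv2.morphologyEx(m,cv2.MORPH_CLOSE,np.ones((7,7))),0,2)[0],key=cv2.contourArea)
r=cv2.minAreaRect(cn);b=cv2.boxPoints(r);print("rect",r,b)
W=np.array([atz(t,p,.012) for p in b]);print(W,W.mean(0))
for p in spot_point("strap_hinge",t)[:1]: obs.append((t,np.array([0,.115,.086]),np.array(p["point"]),.3))
for p in spot_point("strap_hinge",s)[:1]: obs.append((s,np.array([0,.115,.086]),np.array(p["point"]),.3))
L=np.array([[sx*.11,sy*.155,.012] for sx in(-1,1) for sy in(-1,1)])
def T(v,X):
    c,q=np.cos(v[2]),np.sin(v[2]);return np.array([v[0]+c*X[0]-q*X[1],v[1]+q*X[0]+c*X[1],X[2]])
def f(v):
    o=[w*(proj(im,T(v,X))-p) for im,X,p,w in obs]
    for X in L:
        p=proj(t,T(v,X)); o.append(.7*(b[np.argmin(np.hypot(*(b-p).T))]-p))
    return np.concatenate(o)
v=least_squares(f,[.565,.048,0]).x;print("pose",v,"res",f(v).round(2))
np.save("pose.npy",v)
# strap angle
for im in(t,s):
    q=spot_point("strap_pad",im); 
    for p in q[:1]:
        best=min(np.arange(.3,1.2,.02),key=lambda a:np.hypot(*(proj(im,T(v,[0,.115-.103*np.cos(a)+.006*np.sin(a)*1,.086+.103*np.sin(a)+.006*np.cos(a)]))-p["point"])))
        print(p["point"],"angle",best)
for n,X in(("cap",[-.06,-.115,.042]),("hinge",[0,.115,.086]),("pad shut",[0,.012,.092]),("post",[0,-.02,.088])):print(n,T(v,X),proj(t,T(v,X)))
for a in (.5,.8,1.05): print(a,proj(t,T(v,[0,.115-.103*np.cos(a),.086+.103*np.sin(a)])))
E
```

```text
(323, 249) [(array([323.7577, 248.1972]), np.int32(355))] [array([ 0.501 , -0.0612,  0.088 ])]
(325, 196) [(array([324.8991, 195.6972]), np.int32(327))] [array([ 0.6206, -0.0671,  0.088 ])]
(248, 242) [(array([247.827 , 240.4599]), np.int32(237))] [array([ 0.5024, -0.063 ,  0.088 ])]
(298, 240) [(array([297.4629, 238.1004]), np.int32(229))] [array([ 0.623 , -0.0686,  0.088 ])]
rect ((273.61236572265625, 222.52781677246094), (129.86590576171875, 98.44380950927734), 2.602562189102173) [[206.5114 268.7505]
 [210.9814 170.4082]
 [340.7134 176.3051]
 [336.2433 274.6474]]
[[ 0.4639  0.2082  0.012 ]
 [ 0.7069  0.2054  0.012 ]
 [ 0.6904 -0.1165  0.012 ]
 [ 0.4489 -0.097   0.012 ]] [0.5775 0.05   0.012 ]
pose [ 0.5708  0.0502 -0.0598] res [-0.11 -1.37  0.43 -1.35  0.63 -0.58  0.33 -0.13  0.25 -1.21  0.45  0.22
 -0.26  0.84  0.9   1.91  1.32 -5.17 -1.86 -4.58]
[245.7, 210.3] angle 0.8800000000000006
[267.8, 172.9] angle 0.9000000000000006
cap [ 0.504 -0.061  0.042] [321.5773 249.6328]
hinge [0.5777 0.165  0.086 ] [222.1454 214.7747]
pad shut [0.5715 0.0621 0.092 ] [267.805  216.7263]
post [0.5696 0.0302 0.088 ] [282.1037 217.883 ]
0.5 [261.4428 212.1449]
0.8 [252.0584 209.063 ]
1.05 [241.6037 206.8   ]
```

Request:
apply_moves(
  moves=[
    {"slide":[40,-33,0],"turn":4},
    {"slide":[85,-71,0],"turn":8},
    {"slide":[130,-108,0],"turn":12},
    {"slide":[175,-146,0],"turn":16},
    {"slide":[220,-183,0],"turn":20},
    {"slide":[265,-221,0],"turn":24},
    {"slide":[310,-258,0],"turn":27},
    {"slide":[340,-283,0],"turn":29},
  ],
  grip=-1,
  newtons=35,
)

```text
clock: 2.1
tcp_pos: [0.4578, -0.1518, 0.2316]
ee_rot: [-3.141, -0.001, -0.043]
ft_force: [0.1, -0.3, 0.3]
opening: 0.0
grasp_force: 0.0
```

Request:
apply_moves(
  moves=[
    {"slide":[16,-42,0],"turn":0},
    {"slide":[35,-92,0],"turn":0},
    {"slide":[55,-142,0],"turn":0},
    {"slide":[74,-192,0],"turn":0},
    {"slide":[91,-235,0],"turn":0},
    {"slide":[101,-260,0],"turn":0},
    {"slide":[101,-260,0],"turn":0},
  ],
)

```text
clock: 2.98
tcp_pos: [0.5694, 0.1034, 0.2311]
ee_rot: [-3.14, 0.0, -0.04]
ft_force: [0.6, 0.2, -0.1]
opening: 0.0
grasp_force: 0.0
```

```bash
cat >> h.py <<'E'
from scipy.spatial.transform import Rotation as Ro
def wcam():
    s=read_state();im=get_image("wrist");Tw=np.eye(4);Tw[:3,:3]=Ro.from_euler("xyz",s["ee_rot"]).as_matrix();Tw[:3,3]=s["tcp_pos"]
    return im,Tw@np.array(im["hand_eye"])
def fproj(im,M,X):
    c=np.linalg.inv(M)@np.r_[X,1];K=np.array(im["K"]);th=np.arctan2(np.hypot(c[0],c[1]),c[2]);n=np.hypot(c[0],c[1])
    return np.array([K[0,2]+K[0,0]*th*c[0]/n,K[1,2]+K[1,1]*th*c[1]/n])
def fatz(im,M,p,z):
    K=np.array(im["K"]);u=(np.array(p)-K[:2,2])/[K[0,0],K[1,1]];r=np.hypot(*u)
    d=M[:3,:3]@np.r_[np.sin(r)*u/r,np.cos(r)];o=M[:3,3];return o+d*(z-o[2])/d[2]
def TT(X,v=(.5675,.050,-.05)):
    c,q=np.cos(v[2]),np.sin(v[2]);return np.array([v[0]+c*X[0]-q*X[1],v[1]+q*X[0]+c*X[1],X[2]])
E
python3 - <<'E'
from h import *
np.set_printoptions(precision=4,suppress=True)
s=read_state();print(s["q"],s["tcp_pos"])
im,M=wcam()
for th,z in(("strap_pad",.169),("strap_hinge",.086),("cap",.042),("neck",.042)):
    print(th,[(r["point"],round(r["score"],2),fatz(im,M,r["point"],z)) for r in spot_point(th,im)[:4]])
a=.88
P={"pad":[0,.115-.103*np.cos(a)+.006*np.sin(a),.086+.103*np.sin(a)+.006*np.cos(a)],"hinge":[0,.115,.086],"cap":[-.06,-.115,.088],"cap2":[.06,-.115,.088],"tip":None}
g=im["pixels"].copy()
for k,X in P.items():
    X=s["tcp_pos"] if X is None else TT(X);p=fproj(im,M,X);print(k,X,p);cv2.circle(g,tuple(int(i) for i in p),3,(255,0,255),1)
im["pixels"]=g;save(im,"w1.png")
E
```

```text
[-0.0079  0.4417 -0.325   1.6262  0.1523  1.0985 -1.9845] [0.5694 0.1034 0.2311]
strap_pad [([283.7, 219.4], 0.63, array([0.5721, 0.0995, 0.169 ]))]
strap_hinge [([213.1, 188.8], 0.63, array([0.5752, 0.1634, 0.086 ]))]
cap [([424.6, 233.4], 0.94, array([ 0.5028, -0.0662,  0.042 ])), ([327.7, 298.6], 0.84, array([0.4236, 0.0493, 0.042 ])), ([392.9, 303.3], 0.82, array([ 0.4084, -0.036 ,  0.042 ])), ([452.9, 279.7], 0.74, array([ 0.4341, -0.119 ,  0.042 ]))]
neck [([423.1, 232.7], 0.66, array([ 0.5038, -0.064 ,  0.042 ]))]
pad [0.5702 0.1039 0.1692] [277.1132 222.3669]
hinge [0.5732 0.1649 0.086 ] [211.7148 190.8822]
cap [ 0.5018 -0.0619  0.088 ] [437.8397 250.416 ]
cap2 [ 0.6217 -0.0679  0.088 ] [453.9135 135.309 ]
tip [0.5694 0.1034 0.2311] [277.5653 266.344 ]
```

View pics/w1.png

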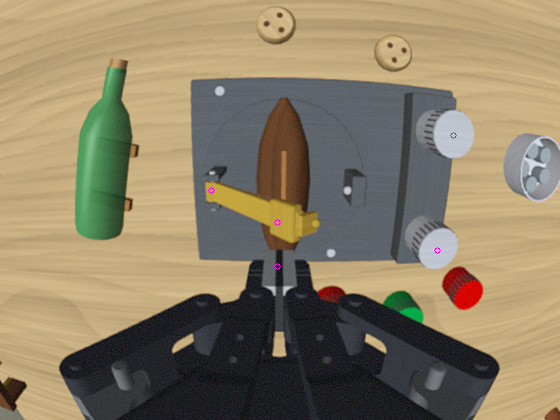

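The wrist view agrees with the model: hinge at (212,190), pad near (285,220), near steel cap at (437,250) and far one at (454,135). I'll press the pad down along its arc.

Request:
apply_moves(
  moves=[
    {"slide":[0,3,31],"turn":0},
    {"slide":[0,6,58],"turn":0},
    {"slide":[0,13,71],"turn":0},
    {"slide":[0,20,82],"turn":0},
    {"slide":[0,31,99],"turn":0},
    {"slide":[0,37,114],"turn":0},
    {"slide":[0,40,124],"turn":0},
    {"slide":[0,40,124],"turn":0},
  ],
)

```text
clock: 4.22
tcp_pos: [0.5672, 0.0603, 0.1068]
ee_rot: [3.141, 0.001, -0.045]
ft_force: [0.4, -0.1, 0.4]
opening: -0.001
grasp_force: 0.4
```

Request:
apply_moves(
  moves=[
    {"slide":[0,0,4],"turn":0},
    {"slide":[0,0,8],"turn":0},
    {"slide":[0,0,11],"turn":0},
    {"slide":[0,0,13],"turn":0},
    {"slide":[0,0,14],"turn":0},
  ],
)

```text
clock: 4.85
tcp_pos: [0.5675, 0.0605, 0.0934]
ee_rot: [3.141, -0.0, -0.044]
ft_force: [-0.2, -1.1, 2.3]
opening: -0.001
grasp_force: 0.9
```

Request:
apply_moves(
  moves=[
    {"slide":[0,0,1],"turn":0},
    {"slide":[0,0,2],"turn":0},
    {"slide":[0,0,3],"turn":0},
    {"slide":[0,0,3],"turn":0},
  ],
)

```text
clock: 5.35
tcp_pos: [0.5676, 0.0607, 0.0916]
ee_rot: [3.141, -0.001, -0.044]
ft_force: [-4.1, -2.4, 14.0]
opening: -0.001
grasp_force: 7.3
```

Request:
apply_moves(
  moves=[
    {"slide":[0,0,1],"turn":0},
    {"slide":[0,0,1],"turn":0},
  ],
)

```text
clock: 5.6
tcp_pos: [0.5677, 0.0607, 0.0914]
ee_rot: [3.141, -0.002, -0.044]
ft_force: [-5.9, -2.4, 21.1]
opening: -0.0
grasp_force: 10.6
```

Request:
apply_moves(
  moves=[
    {"slide":[0,0,-15],"turn":0},
    {"slide":[0,0,-60],"turn":0},
    {"slide":[0,0,-110],"turn":0},
    {"slide":[0,0,-130],"turn":0},
    {"slide":[0,0,-130],"turn":0},
  ],
)

```text
clock: 6.22
tcp_pos: [0.5682, 0.0612, 0.2209]
ee_rot: [-3.141, -0.003, -0.044]
ft_force: [-0.7, 0.4, -0.4]
opening: -0.003
grasp_force: 0.0
```

```bash
python3 - <<'E'
from h import *
np.set_printoptions(precision=4,suppress=True)
s=read_state();print(s["q"],s["tcp_pos"],s["ft_force"])
im,M=wcam();save(im,"w2.png")
for th,z in(("strap_pad",.092),("strap_hinge",.086),("cap",.042)):
    print(th,[(r["point"],round(r["score"],2),fatz(im,M,r["point"],z)) for r in spot_point(th,im)[:3]])
for X in([0,.012,.092],[-.06,-.115,.088],[.06,-.115,.088]):print(TT(X),fproj(im,M,TT(X)))
E
```

```text
[ 0.0652  0.4374 -0.3243  1.6638  0.1551  1.0623 -1.9206] [0.5682 0.0612 0.2209] [-0.6731  0.3599 -0.394 ]
strap_pad [([280.4, 199.3], 0.77, array([0.5664, 0.0594, 0.092 ])), ([167.1, 196.2], 0.67, array([0.5738, 0.161 , 0.092 ]))]
strap_hinge [([166.1, 194.1], 0.94, array([0.5743, 0.1641, 0.086 ]))]
cap [([430.8, 285.4], 0.92, array([ 0.435 , -0.1222,  0.042 ])), ([390.9, 235.9], 0.76, array([ 0.5057, -0.0611,  0.042 ])), ([367.3, 310.6], 0.52, array([ 0.4076, -0.0408,  0.042 ]))]
[0.5681 0.062  0.092 ] [277.3498 197.5559]
[ 0.5018 -0.0619  0.088 ] [405.4866 256.6341]
[ 0.6217 -0.0679  0.088 ] [419.705  133.5935]
```

View pics/w2.png

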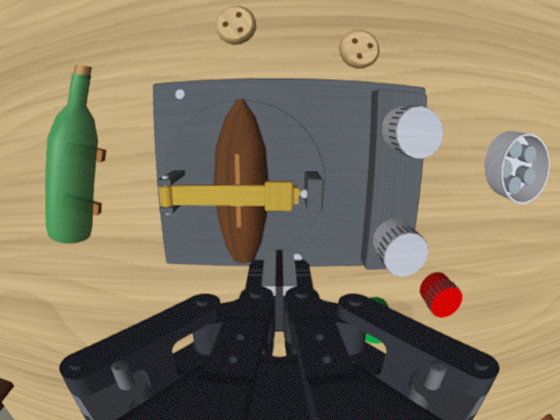

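The strap is level, with its pad at (280,197) where the model predicts, and it stays shut after release. The near steel cap is at (404,253). Its neighbours are the red cap at (441,295) and the green one at (375,318), both off the block. I'll move above the cap and turn the wrist so that it has room both ways.

Request:
apply_moves(
  moves=[
    {"slide":[-8,17,0],"turn":-10},
    {"slide":[-16,33,0],"turn":-20},
    {"slide":[-24,50,0],"turn":-30},
    {"slide":[-32,67,0],"turn":-40},
    {"slide":[-40,84,0],"turn":-50},
    {"slide":[-50,105,0],"turn":-60},
    {"slide":[-56,117,0],"turn":-70},
    {"slide":[-61,126,0],"turn":-80},
  ],
  grip=1,
)

```text
clock: 7.42
tcp_pos: [0.5, -0.0632, 0.2182]
ee_rot: [-3.139, -0.0, 1.357]
ft_force: [-0.3, 0.6, -0.1]
opening: 1.0
grasp_force: 0.0
```

Request:
apply_moves(
  moves=[
    {"slide":[0,0,10],"turn":-10},
    {"slide":[0,0,20],"turn":-10},
    {"slide":[0,0,20],"turn":-10},
  ],
)

```text
clock: 7.8
tcp_pos: [0.5001, -0.0625, 0.198]
ee_rot: [-3.139, -0.001, 1.523]
ft_force: [0.7, -0.0, 0.2]
opening: 0.999
grasp_force: 0.0
```

```bash
python3 - <<'E'
from h import *
np.set_printoptions(precision=4,suppress=True)
s=read_state();print(s["q"],s["tcp_pos"],s["ee_rot"],s["opening"])
im,M=wcam()
for r in trace("cap",im)[:3]:
    m=r["mask"].astype(np.uint8);ys,xs=np.nonzero(m);print(r["score"],r["bbox"],xs.mean(),ys.mean())
print([(r["point"],r["score"],fatz(im,M,r["point"],.042)) for r in spot_point("cap",im)[:3]])
for X in([-.06,-.115,.088],[-.06,-.115,.042],[.06,-.115,.088]):print(TT(X),fproj(im,M,TT(X)))
g=im["pixels"].copy()
for a in np.linspace(0,6.28,40):
    p=fproj(im,M,TT([-.06+.024*np.cos(a),-.115+.024*np.sin(a),.088]));cv2.circle(g,tuple(int(round(i)) for i in p),0,(255,0,255),-1)
im["pixels"]=g[80:400,100:460].repeat(2,0).repeat(2,1)[:600];save(im,"w3.png")
E
```

```text
[ 0.5722  0.4144 -0.7083  1.8574  0.3178  0.9882 -0.3203] [ 0.5001 -0.0625  0.198 ] [-3.1389 -0.0007  1.523 ] 0.9991347924638823
0.97 [131.4, 161.0, 189.4, 215.6] 160.6393815370623 188.66939517962712
0.91 [135.5, 62.9, 194.6, 115.4] 166.17311782220332 89.95448745214802
0.86 [177.3, 237.1, 223.6, 295.6] 201.8556338028169 264.46596244131456
[([172.3, 87.8], 0.75, array([0.405 , 0.0403, 0.042 ])), ([200.9, 255.6], 0.59, array([ 0.416 , -0.1291,  0.042 ])), ([283.7, 189.9], 0.55, array([ 0.5043, -0.0635,  0.042 ]))]
[ 0.5018 -0.0619  0.088 ] [281.1726 201.8529]
[ 0.5018 -0.0619  0.042 ] [280.9893 188.3351]
[ 0.6217 -0.0679  0.088 ] [420.2691 202.845 ]
```

View pics/w3.png

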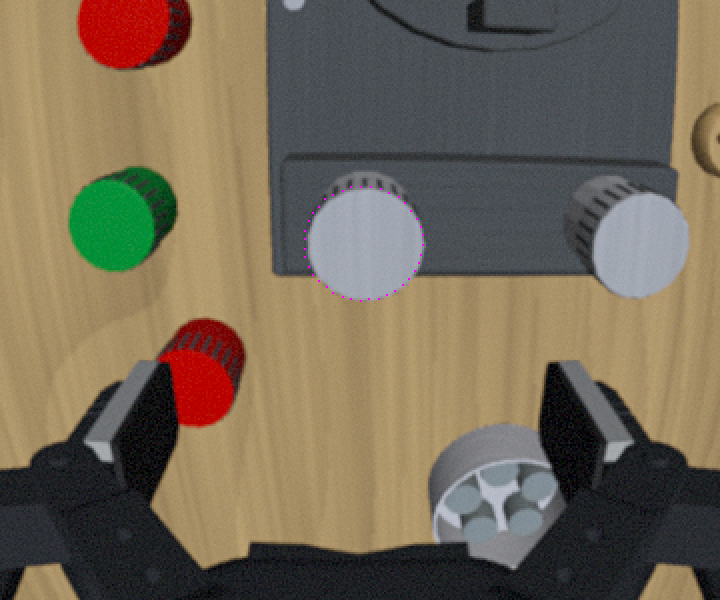

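The steel cap's top rim, near (365,243) in the crop, falls right on the predicted circle. It stands on the oil block at the robot's end, so this is the one to take. Going down to grip it.

Request:
apply_moves(
  moves=[
    {"slide":[1,2,40],"turn":0},
    {"slide":[1,2,80],"turn":0},
    {"slide":[1,2,115],"turn":0},
    {"slide":[1,2,135],"turn":0},
    {"slide":[1,2,143],"turn":0},
    {"slide":[1,2,143],"turn":0},
  ],
)

```text
clock: 8.7
tcp_pos: [0.5031, -0.0614, 0.0565]
ee_rot: [3.142, 0.0, 1.526]
ft_force: [0.3, 0.3, 0.8]
opening: 1.004
grasp_force: 0.0
```

Request:
apply_moves(
  moves=[
    {"slide":[0,0,0],"turn":0},
    {"slide":[0,0,0],"turn":0},
    {"slide":[0,0,0],"turn":0},
    {"slide":[0,0,0],"turn":0},
    {"slide":[0,0,0],"turn":0},
    {"slide":[0,0,0],"turn":0},
  ],
  grip=-1,
  newtons=35,
)

```text
clock: 9.45
tcp_pos: [0.5033, -0.0618, 0.0572]
ee_rot: [3.14, 0.0, 1.526]
ft_force: [-0.8, 0.3, 4.7]
opening: 0.55
grasp_force: 35.2
```

```bash
python3 - <<'E'
from h import *
np.set_printoptions(precision=4,suppress=True)
s=read_state();print(s["q"],s["tcp_pos"],s["ee_rot"],s["opening"],s["grasp_force"],s["ft_force"],s["torque"])
E
```

```text
[ 0.4552  0.5972 -0.5751  2.0211  0.5177  0.6675 -0.5016] [ 0.5033 -0.0618  0.0572] [3.1402 0.0004 1.5262] 0.5503669669739198 35.22418141365051 [-0.816   0.3073  4.7342] [-0.0781  0.2225 -0.0026]
```

Request:
apply_moves(
  moves=[
    {"slide":[0,0,0],"turn":4},
    {"slide":[0,0,0],"turn":8},
    {"slide":[0,0,0],"turn":10},
    {"slide":[0,0,0],"turn":10},
  ],
)

```text
clock: 9.95
tcp_pos: [0.5037, -0.0617, 0.0572]
ee_rot: [3.14, -0.0, 1.351]
ft_force: [-0.2, -0.3, 5.8]
opening: 0.548
grasp_force: 35.8
```

```bash
python3 - <<'E'
from h import *
np.set_printoptions(precision=4,suppress=True)
s=read_state();print(s["q"],s["tcp_pos"],s["ee_rot"],s["opening"],s["grasp_force"],s["ft_force"],s["torque"])
E
```

```text
[ 0.4231  0.5875 -0.5244  2.0211  0.4763  0.6514 -0.6337] [ 0.5037 -0.0617  0.0572] [ 3.1396 -0.      1.3515] 0.5484337422648768 35.75058102607727 [-0.1941 -0.267   5.8012] [-0.0412  0.0042 -0.1189]
```

Request:
apply_moves(
  moves=[
    {"slide":[0,0,0],"turn":6},
    {"slide":[0,0,0],"turn":12},
    {"slide":[0,0,0],"turn":18},
  ],
)

```text
clock: 10.32
tcp_pos: [0.5039, -0.0617, 0.0572]
ee_rot: [3.14, -0.001, 1.035]
ft_force: [1.0, -0.1, 6.3]
opening: 0.555
grasp_force: 35.9
```

```bash
python3 - <<'E'
from h import *
np.set_printoptions(precision=4,suppress=True)
s=read_state();print(s["q"],s["tcp_pos"],s["ee_rot"],s["ft_force"],s["torque"])
E
```

```text
[ 0.3641  0.5726 -0.4329  2.0217  0.3986  0.6263 -0.8706] [ 0.5039 -0.0617  0.0572] [ 3.1395 -0.001   1.0349] [ 1.0365 -0.0573  6.3295] [-0.0078  0.035   0.096 ]
```

Request:
apply_moves(
  moves=[
    {"slide":[0,0,0],"turn":-6},
    {"slide":[0,0,0],"turn":-12},
    {"slide":[0,0,0],"turn":-18},
  ],
)

```text
clock: 10.7
tcp_pos: [0.5038, -0.0616, 0.0572]
ee_rot: [3.14, -0.0, 1.355]
ft_force: [-0.7, -0.2, 5.6]
opening: 0.545
grasp_force: 36.6
```

```bash
python3 - <<'E'
from h import *
np.set_printoptions(precision=4,suppress=True)
s=read_state();print(s["q"],s["tcp_pos"],s["ee_rot"],s["ft_force"],s["torque"])
E
```

```text
[ 0.4242  0.5879 -0.5263  2.021   0.4777  0.6519 -0.6313] [ 0.5038 -0.0616  0.0572] [ 3.1395 -0.0002  1.3554] [-0.7203 -0.2441  5.584 ] [-0.0065  0.0319 -0.1284]
```

Request:
apply_moves(
  moves=[
    {"slide":[0,0,0],"turn":9},
    {"slide":[0,0,0],"turn":18},
    {"slide":[0,0,0],"turn":27},
    {"slide":[0,0,0],"turn":36},
    {"slide":[0,0,0],"turn":45},
    {"slide":[0,0,0],"turn":54},
    {"slide":[0,0,0],"turn":62},
    {"slide":[0,0,0],"turn":69},
  ],
)

```text
clock: 11.7
tcp_pos: [0.5041, -0.0617, 0.0572]
ee_rot: [3.141, -0.003, 0.144]
ft_force: [1.2, -0.9, 4.5]
opening: 0.551
grasp_force: 36.5
```

```bash
python3 - <<'E'
from h import *
np.set_printoptions(precision=4,suppress=True)
s=read_state();print(s["q"],s["tcp_pos"],s["ee_rot"],s["ft_force"],s["torque"])
E
```

```text
[ 0.1912  0.5484 -0.1733  2.0237  0.1651  0.5797 -1.5222] [ 0.5041 -0.0617  0.0572] [ 3.141  -0.0027  0.1439] [ 1.1874 -0.9336  4.5432] [-0.2151 -0.2151  0.0108]
```

Torque stayed low, so this looks like the right way. I'll try a small lift.

Request:
apply_moves(
  moves=[
    {"slide":[0,0,-1],"turn":0},
    {"slide":[0,0,-2],"turn":0},
    {"slide":[0,0,-3],"turn":0},
    {"slide":[0,0,-4],"turn":0},
  ],
)

```text
clock: 12.2
tcp_pos: [0.5027, -0.0617, 0.0602]
ee_rot: [-3.141, 0.0, 0.148]
ft_force: [0.5, 0.4, -3.4]
opening: 0.55
grasp_force: 36.2
```

Request:
apply_moves(
  moves=[
    {"slide":[0,0,-4],"turn":0},
    {"slide":[0,0,-10],"turn":0},
    {"slide":[0,0,-20],"turn":0},
    {"slide":[0,0,-35],"turn":0},
    {"slide":[0,0,-60],"turn":0},
    {"slide":[0,0,-90],"turn":0},
    {"slide":[0,0,-110],"turn":0},
    {"slide":[0,0,-110],"turn":0},
  ],
)

```text
clock: 13.2
tcp_pos: [0.5039, -0.0617, 0.1724]
ee_rot: [3.141, -0.004, 0.148]
ft_force: [-0.2, -0.3, -3.3]
opening: 0.547
grasp_force: 36.5
```

```bash
python3 - <<'E'
from h import *
s=read_state();print(s["tcp_pos"],s["ft_force"],s["opening"],s["grasp_force"],s["qd"].round(3) if hasattr(s["qd"],"round") else s["qd"])
a=get_image("side");b=get_image("wrist")
g=np.hstack([a["pixels"][130:350,150:370].repeat(2,0).repeat(2,1)[:420,:380],b["pixels"][:,70:490]]);a["pixels"]=g;save(a,"end.png")
E
```

```text
[ 0.50393387 -0.06172884  0.17240188] [-0.23482686 -0.30563764 -3.29564261] 0.5469909143072795 36.46343529224396 [-0.003  0.035  0.006  0.042  0.006 -0.032 -0.006]
```

View pics/end.png

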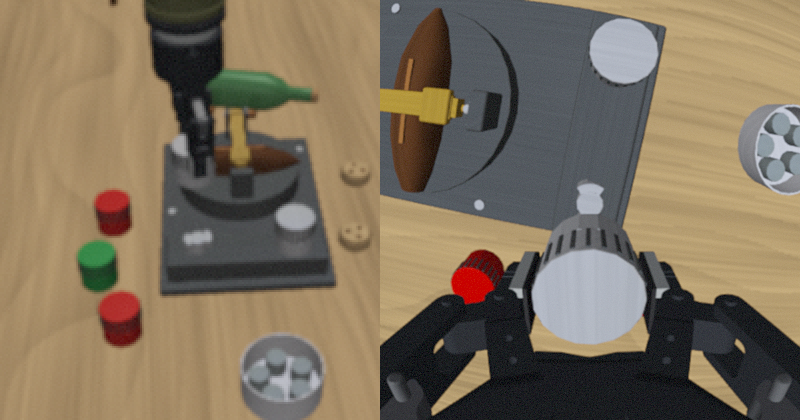

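The cap is held in the gripper, the neck is bare, the strap is still shut, and the other cap and the things around are in place. I'll let it settle and hand in.

Request:
apply_moves(
  moves=[
    {"slide":[0,0,0],"turn":0},
    {"slide":[0,0,0],"turn":0},
    {"slide":[0,0,0],"turn":0},
    {"slide":[0,0,0],"turn":0},
  ],
)

```text
clock: 13.8
tcp_pos: [0.5029, -0.0616, 0.1701]
ee_rot: [-3.141, 0.0, 0.148]
ft_force: [-0.9, 0.5, -1.4]
opening: 0.549
grasp_force: 36.5
```

```bash
python3 -c "
from plant import *
print(hand_in())"
```

```text
the job is handed in; nothing more can be done
None
```

The job is handed in at about 14 s on the clock: the strap is shut and staying down by itself, and the nearer steel cap came off turning clockwise seen from above (a left-hand thread) and is held still about 11 cm above its neck's foot.

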